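Sort a stripped objective and show its glass plate to the inspection camera

ROBOT

A 6-joint arm with a two-finger parallel gripper is mounted at the origin on the work surface. World frame = base frame: x ahead of the robot, y to its left, z up, the work surface at z = 0. Lengths are in mm, angles in rad, forces in N, time in s.
With the tool pointing down it reaches from about 350 to 875 mm from the base axis. Payload 4.2 kg.
Tool frame: the origin (TCP) lies where the fingers leave the gripper's body, on its centre line; the fingertips stand ahead of it and the grasp point (between the pads) lies 54 mm ahead of it (arm.nose_length is the z of the fingertips in the tool frame, in mm); z points along the fingers, x is the direction in which the jaws open and shut, and the axes are right-handed (so a half turn about z gives the same grasp; the last joint's range is limited). The gripper opens to 85 mm and grips with 20 to 120 N. Pads are 22 mm wide; open, the fingers measure 114 mm over their backs; the gripper's body (76 mm by 85 mm) begins 54 mm behind the grasp point. The pads swing forward as they close: fully open they stand 13 mm farther back than shut.
Start: joints at [1.405, 0.385, 0.008, 0, -1.194, -0.259], TCP at [257.553, 569.444, 303.912] pointing down, gripper open.
Joint ranges: [-3.14, 3.14], [-1.21, 2.06], [-1.07, 1.41], [-3.16, 2.05], [-2.99, -0.16], [-3.1, 3.1]. Speed limits (rad/s): [2.79, 2.79, 3.14, 3.14, 3.14, 3.14].

INTERFACE

Orientations are given as a unit quaternion [x, y, z, w].
In Python, from bench import arm, imaging, job_done gives the robot as it stands.
- The arm moves only by the shell command python3 -m crank 'ROWS' [OPENING]. ROWS is a JSON object of lists of equal length, an entry for each row: "delta_pos": the shift along the tool's x, y, z in m, a list of three; "twist": the turn about the tool's z in rad. In form: {"delta_pos": [[tx, ty, tz], ...], "twist": [twist, ...]}. A call has 1 to 8 rows; each row shifts and turns the commanded pose from where the row before left it, along the tool's axes as they then stand; what a row does not reach is not made up. A row lasts 1/12 s, in which the tool goes at most 41.7 mm and 7.16 degrees, less where a joint would pass 70% of its speed; a pose out of reach is approached as far as the arm can. A call is refused whole if a number of a shift passes 0.0417 or a number of a turn 0.125, either way. A call with a gripper value outside its range is refused whole. OPENING is the opening, from 0 (shut) to 1 (fully open), set as the call begins (- or left out, the last holds). The fingers move at their own pace and stop on an object; the grip force is fixed at half the most. Time passes only in rows, so rows that do not move let the fingers close. It gives the time, the measured TCP pose, the force and the opening at its end, in the units of the state.
- arm.read_state(): the state, without advancing time (a new reading comes with each control period).
- imaging.get_image(name): name is "scene" or "top" or "wrist"; returns (picture, depth): 384x512x3 uint8, blue, green, red; 384x512 float32, mm along the optical axis (not along the pixel's ray), 0 where there is no reading.
- imaging.camera_model(name): a dict with "vfov" (degrees; the focal length in pixels is half the picture's height over the tangent of half this angle, whatever the lens; pixels are square), "cx", "cy" (the principal point, pixels), "T" (4x4, takes a point from camera to world coordinates); the wrist camera has in their place "hand_eye" (4x4, takes a point from camera to tool coordinates, whose origin is the TCP and whose axes are the tool frame's). Camera axes: x right, y up, looking along -z (the intrinsics and any distortion apply to the point x, -y, -z); pixel columns grow to the right and rows downward; lengths in mm; the calibration is good to about 2 mm. A picture is of the moment at which its call begins: read the wrist's pose just before it. camera_model takes no time and is no camera call.
- job_done(): hands the job in, once; it reports no verdict.
The state is a dict: "clock": time; "joints": joint angles; "joint_vel": joint speeds; "joint_efforts": joint torques, N m; "position": TCP position; "ee_rot": TCP orientation; "contact_force": force on the tool from outside, world axes, zero at the start; "wrist_torque": the same for the moment, N m; "gripper_width": finger opening in mm.
Only numpy, scipy, OpenCV 4.12 (cv2) and the standard library are available. Lean on these libraries where they do the work, as an engineer would, in place of code of your own. Each camera call takes 0.05 s, during which the arm holds its last target.

TASK

Clear the parts of this stripped objective off the orange mat: lay the black spacer ring flat in the tray that already holds rings and the round lens flat in the tray that already holds lenses, setting the glass down rather than dropping it. Then pick up the rectangular glass plate, carry it across without knocking the standing lens housings, and hold it level about 1 cm above the window of the inspection camera, centred and square within the corner marks, never touching the camera. Finish holding it there, still in the gripper, so that the camera can take its picture.

Things in the scene. Friction and masses are not known exactly. Their poses are not given: they have to be found in the camera images.
- spacer: black metal spacer ring lying flat on the orange mat: outside diameter 44 mm, inside 35 mm, 12 mm high, 25 g. Origin: centre of its underside, z up along its axis. The mat is 3 mm thick, so its top is at z = 0.003. The ring, the lens and the plate lie in a row along y on the mat, in any order, about 10 cm or more apart.
- lens: round glass lens with a frosted rim, lying flat on the mat: diameter 40 mm, upright rim 13 mm high, 45 g; its top is slightly domed to 16 mm. Origin: centre of its underside, z up along its axis.
- plate: thick rectangular glass plate lying flat on the mat: 60 mm (its x) by 36 mm (its y) by 15 mm high, 80 g, frosted edges. Origin: centre of its underside, z up. It may lie at any yaw; either way round is the same.
- ring_tray: open white tray with a grey floor pad, fixed to the table, 120 mm (its x) by 170 mm (its y), walls 24 mm high and 4 mm thick, floor 4 mm above its underside; three small rings (28 mm wide, 7 mm high) are fixed in a row along its +y end. Origin: centre of its underside, on the table top at z = 0.
- ring_tray_free (a point): middle of the free part of the ring tray's floor, on the floor surface (4 mm above the table); from it the floor is free for 55 mm either way along the tray's x and y.
- lens_tray: a second tray, the same but with three small round lenses (28 mm wide, 8 mm high) fixed along its +y end; it may be left or right of the ring tray. Origin: centre of its underside, on the table top at z = 0.
- lens_tray_free (a point): middle of the free part of the lens tray's floor, on the floor surface (4 mm above the table); from it the floor is free for 55 mm either way along the tray's x and y.
- camera: upward-looking inspection camera fixed to the table: white box 200 mm (its x) by 160 mm (its y), 85 mm high, with a black bezel 128 by 104 mm whose top is 88 mm above the table. Origin: centre of its underside.
- camera_window (a point): centre of the camera's window, on its surface, 88 mm above the table. The window is flush with the bezel, 90 mm along x and 66 mm along y; white corner marks enclose 86 by 62 mm; bright light bars run along its long sides. Axes as the camera's, z up.
- tapered_barrel: black lens housing standing loose on the table between mat and camera, wide end down: 80 mm wide at the foot, 52 mm at the top, 141 mm tall, 600 g. Origin: centre of its underside. To be left alone.
- straight_barrel: black cylindrical lens housing standing loose in the same row: 60 mm wide, 106 mm tall, 450 g. Origin: centre of its underside. To be left alone.
- eared_mount: small black lens mount standing loose in the same row: 34 mm wide with two flat ears, 66 mm over the ears along its y, 49 mm tall, 80 g. Origin: centre of its underside. To be left alone.

How it is judged (in metres and radians):
On the way:
1. the spacer ring lies released in the ring tray and the round lens in the lens tray (x of spacer in the frame of ring_tray between -0.05 and 0.05 m and y of spacer in the frame of ring_tray between -0.075 and 0.075 m and z of spacer in the frame of ring_tray between -0.005 and 0.02 m and angle between the z axis of spacer and the z axis of ring_tray, either way round below 0.3 rad and linear speed of each of spacer, lens below 0.03 m/s and contact force between the fingers and spacer below 0.05 N and x of lens in the frame of lens_tray between -0.05 and 0.05 m and y of lens in the frame of lens_tray between -0.075 and 0.075 m and z of lens in the frame of lens_tray between -0.005 and 0.02 m and angle between the z axis of lens and the z axis of lens_tray, either way round below 0.3 rad and contact force between the fingers and lens below 0.05 N), for 0.2 s.
At the end, for the whole second after the job is handed in: Ring flat and let go on the ring tray floor, lens likewise in the lens tray. Plate held still by the gripper, underside 4 to 18 mm above the camera window, centred within 8 mm, long sides parallel within 0.12 rad, level within 0.1 rad, plate and fingers clear of the camera (all of step 1 and z of plate in the frame of camera_window between 0.004 and 0.018 m and horizontal distance between plate and camera_window below 0.008 m and angle between the x axis of plate and the x axis of camera_window, either way round below 0.12 rad and angle between the z axis of plate and the z axis of camera_window, either way round below 0.1 rad and contact force between each of plate, the fingers and camera below 0.05 N and contact force between the fingers and plate above 1 N and linear speed of plate below 0.02 m/s and angular speed of plate below 0.2 rad/s); the arm keeps its last pose, push and grip.
It fails at once if a standing lens housing is moved by more than 15 mm or tipped (distance of any of tapered_barrel, straight_barrel, eared_mount from where it was at the start of the episode above 0.015 m or angle between any of tapered_barrel, straight_barrel, eared_mount's own z axis and vertical above 0.3 rad).
It fails at once if the plate or the gripper touches the camera (contact force between any of plate, the arm, the fingers and camera above 0.3 N).
It fails at once if the glass lens is dropped (falls free from more than about 3 cm) (contact force between anything else and lens below 0.05 N and linear speed of lens above 0.8 m/s).
It fails at once if the glass plate is dropped (falls free from more than about 3 cm) (contact force between anything else and plate below 0.05 N and linear speed of plate above 0.8 m/s).
It also fails if it takes over 64 s, if anything falls off the work surface, if the arm or the gripper's body presses on something with over 40 N, if the wrist force passes 120 N, or if a joint passes its speed limit or range.

## Working session

There is one attempt and no reset: what is moved stays moved. The work goes in short steps, Python scripts to look and compute and a shell command to move; the robot and the scene stay as the last step left them, time stands still between calls to the robot, and variables do not carry over. Pictures are saved under pics/ and viewed, and the job is handed in when it is done.

```bash
mkdir -p pics; ls; python3 - <<'E'
from bench import arm, imaging
import cv2,numpy as np
s=arm.read_state();print(s['clock'],s['position'],s['ee_rot'],s['gripper_width'],arm.nose_length)
for n in ("scene","top","wrist"):
    m=imaging.camera_model(n);print(n,m)
    p,d=imaging.get_image(n);cv2.imwrite(f"pics/a_{n}.png",p);np.savez(f"pics/a_{n}.npz",p=p,d=d)
E
```

```text
pics
0.0 [257.38567573 569.08050487 302.81883038] [-5.42086978e-01  8.40321687e-01 -6.30108573e-04 -8.80104343e-04] 85.4385902996142 72.6
scene {'vfov': 52.734726330249934, 'cx': 252.92251504473654, 'cy': 192.36201016579233, 'T': array([[-6.77165830e-01, -6.43156326e-01,  3.57486194e-01,
         8.24406812e+02],
       [ 7.35756489e-01, -5.98708426e-01,  3.16560593e-01,
         2.73393328e+02],
       [ 1.04320482e-02,  4.77386804e-01,  8.78631329e-01,
         7.90966655e+02],
       [ 0.00000000e+00,  0.00000000e+00,  0.00000000e+00,
         1.00000000e+00]])}
top {'vfov': 54.71486729785236, 'cx': 257.86703264528654, 'cy': 195.2935665743027, 'T': array([[ 5.88523322e-03,  9.98175340e-01, -6.00945417e-02,
         4.84718408e+02],
       [-9.99878917e-01,  6.73970312e-03,  1.40259799e-02,
         1.97019686e+00],
       [ 1.44054066e-02,  6.00047191e-02,  9.98094143e-01,
         8.59290489e+02],
       [ 0.00000000e+00,  0.00000000e+00,  0.00000000e+00,
         1.00000000e+00]])}
wrist {'vfov': 59.763401759344696, 'cx': 256.1682006711075, 'cy': 191.2097910544079, 'hand_eye': array([[ 9.99999140e-01,  1.20193053e-03,  5.24920232e-04,
         5.23518823e-01],
       [ 1.30446601e-03, -9.53019280e-01, -3.02906834e-01,
        -7.55489644e+01],
       [ 1.36186131e-04,  3.02907258e-01, -9.53020028e-01,
        -6.96008945e+01],
       [ 0.00000000e+00,  0.00000000e+00,  0.00000000e+00,
         1.00000000e+00]])}
```

View pics/a_top.png

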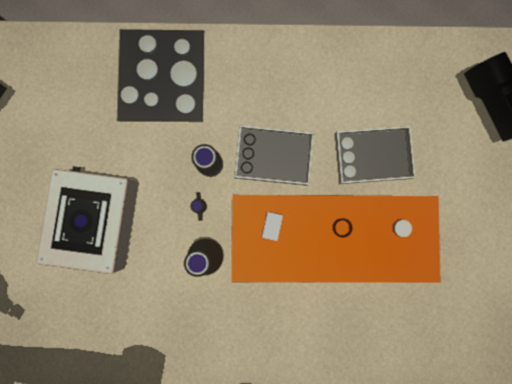

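View pics/a_scene.png

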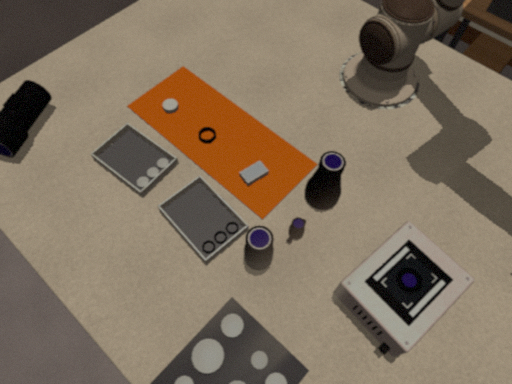

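View pics/a_wrist.png

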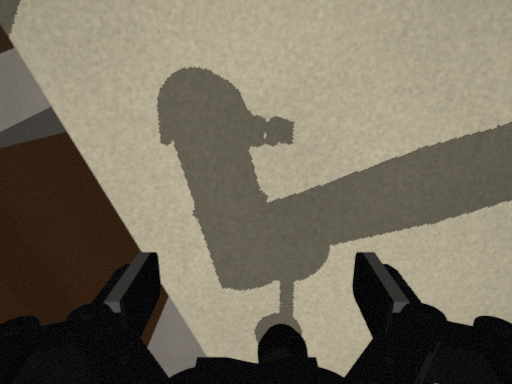

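```bash
cat > h.py <<'E'
import numpy as np,cv2
from bench import imaging,arm
from scipy.spatial.transform import Rotation as R
def ray(name,u,v,T=None):
    m=imaging.camera_model(name); f=192/np.tan(np.radians(m['vfov']/2))
    T=m['T'] if T is None else T
    d=np.array([(u-m['cx'])/f,-(v-m['cy'])/f,-1.0])
    return T[:3,3],T[:3,:3]@d
def toz(name,u,v,z,T=None):
    o,d=ray(name,u,v,T); return o+d*(z-o[2])/d[2]
def atd(name,u,v,dep,T=None):
    o,d=ray(name,u,v,T); return o+d*dep
def wristT(s):
    T=np.eye(4);T[:3,:3]=R.from_quat(s['ee_rot']).as_matrix();T[:3,3]=s['position']
    return T@imaging.camera_model('wrist')['hand_eye']
E
python3 - <<'E'
from h import *
z=np.load('pics/a_top.npz');p,d=z['p'],z['d']
hsv=cv2.cvtColor(p,cv2.COLOR_BGR2HSV)
om=((hsv[...,0]<20)&(hsv[...,1]>150)).astype(np.uint8)
c,h=cv2.findContours(om,cv2.RETR_CCOMP,cv2.CHAIN_APPROX_NONE)
for i,k in enumerate(c):
    a=cv2.contourArea(k)
    if a<60: continue
    zz=3 if h[0][i][3]<0 else 15
    (cx,cy),sz,ang=cv2.minAreaRect(k)
    pts=cv2.boxPoints(((cx,cy),sz,ang))
    print(a,(cx,cy),sz,ang,toz('top',cx,cy,zz).round(1),'depthz',atd('top',cx,cy,d[int(cy),int(cx)]).round(1))
    print([toz('top',*q,zz)[:2].round(0) for q in pts])
for nm in('top',):
  for (u,v) in [(80,221),(197,263),(204,157),(198,206),(275,155),(375,155)]:
    print(u,v,atd(nm,u,v,d[v,u]).round(1))
big=cv2.resize(p[120:285,30:230],None,fx=4,fy=3.6,interpolation=cv2.INTER_CUBIC);cv2.imwrite('pics/b1.png',cv2.resize(p[140:280,30:225],None,fx=4,fy=4,interpolation=cv2.INTER_CUBIC))
cv2.imwrite('pics/b2.png',cv2.resize(p[120:255,225:425],None,fx=4,fy=4,interpolation=cv2.INTER_CUBIC))
E
```

```text
17665.0 (335.561279296875, 238.3621368408203) (207.47705078125, 86.74249267578125) 0.40634623169898987 [ 438.1 -189.6    3. ] depthz [ 438.2 -189.4    4. ]
[array([340.,  49.]), array([538.,  49.]), array([ 538., -433.]), array([ 339., -427.])]
294.0 (402.50006103515625, 228.00003051757812) (19.091880798339844, 19.091880798339844) 45.0 [ 463.1 -340.2   15. ] depthz [ 463.2 -338.2   19.8]
[array([ 463., -309.]), array([ 494., -341.]), array([ 463., -371.]), array([ 432., -340.])]
501.0 (272.0902404785156, 225.91217041015625) (18.857622146606445, 29.264232635498047) 12.094757080078125 [466.2 -42.6  15. ] depthz [466.2 -42.4  18.3]
[array([438., -15.]), array([503., -28.]), array([494., -70.]), array([429., -57.])]
80 221 [475.6 357.4  87.6]
197 263 [397.2 107.8 139.4]
204 157 [607.5 101.8 106.8]
198 206 [509.2 120.8  49.4]
275 155 [630.6 -49.4   2.9]
375 155 [ 632.2 -282.9    4.5]
```

View pics/b1.png

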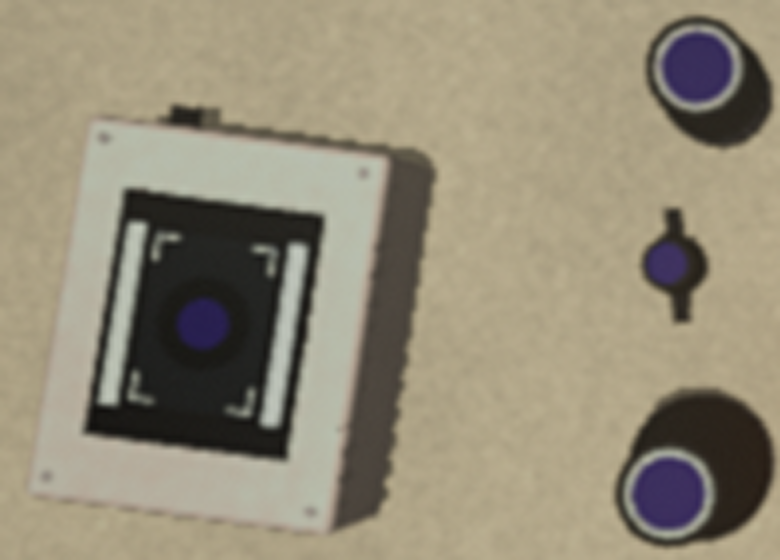

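View pics/b2.png

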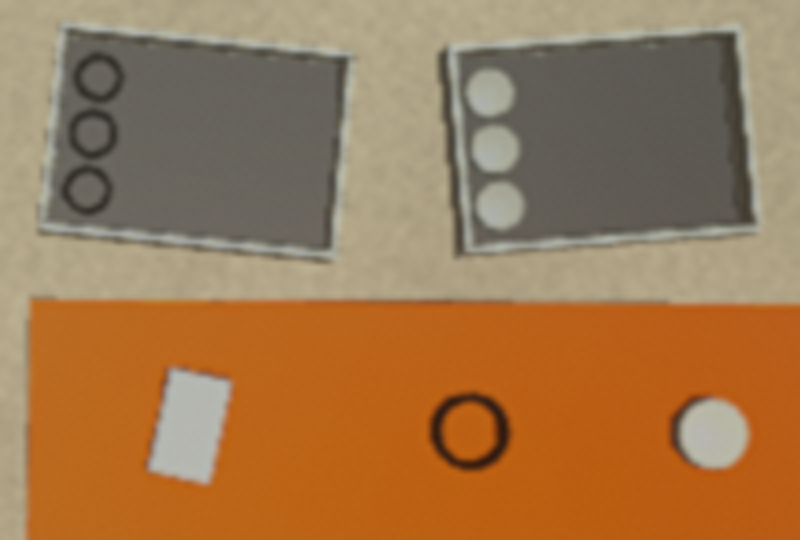

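```bash
python3 - <<'E'
from h import *
z=np.load('pics/a_top.npz');p,d=z['p'],z['d']
hsv=cv2.cvtColor(p,cv2.COLOR_BGR2HSV)
# ring
g=p.max(2)
m=np.zeros_like(g);m[215:242,325:360]=(g[215:242,325:360]<80)
c,_=cv2.findContours(m,0,1);k=max(c,key=cv2.contourArea);print('ring',cv2.minEnclosingCircle(k),toz('top',*cv2.minEnclosingCircle(k)[0],14).round(1))
# lens
for nm,(x0,x1,y0,y1) in {'rt':(232,318,122,190),'lt':(332,418,122,188),'cam':(35,135,165,275)}.items():
    r=p[y0:y1,x0:x1].astype(int); 
    if nm=='cam': mm=(r.max(2)<45)
    else: mm=((r.max(2)<135)&(abs(r[...,2]-r[...,0])<22)).astype(np.uint8)
    mm=cv2.morphologyEx(mm.astype(np.uint8),cv2.MORPH_OPEN,np.ones((3,3)))
    if nm!='cam': mm=cv2.morphologyEx(mm,cv2.MORPH_CLOSE,np.ones((3,3)))
    n,l,st,ce=cv2.connectedComponentsWithStats(mm)
    i=1+np.argmax(st[1:,4]); c,_=cv2.findContours((l==i).astype(np.uint8),0,1);k=max(c,key=cv2.contourArea)+np.array([x0,y0])
    rc=cv2.minAreaRect(k); zz=88 if nm=='cam' else 4
    b=np.array([toz('top',*q,zz)[:2] for q in cv2.boxPoints(rc)])
    print(nm,toz('top',*rc[0],zz).round(1)); e=np.diff(np.vstack([b,b[:1]]),axis=0)
    print(b.round(0).tolist(),[(round(np.hypot(*v)),round(np.degrees(np.arctan2(v[1],v[0])),1)) for v in e])
# tips in wrist
z=np.load('pics/a_wrist.npz');dw=z['d']
mo=imaging.camera_model('wrist');H=mo['hand_eye']
for v in range(245,330,10):
    print(v,[ (u,atd('wrist',u,v,dw[v,u],H).round(0).tolist()) for u in (130,150,365,385)])
E
```

```text
ring ((342.0, 227.5), 9.34087085723877) [ 463.4 -202.    14. ]
rt [631.3 -47.3   4. ]
[[582.0, 40.0], [696.0, 29.0], [681.0, -135.0], [567.0, -124.0]] [(115, np.float64(-5.1)), (166, np.float64(-95.2)), (115, np.float64(174.2)), (164, np.float64(84.7))]
lt [ 634.3 -286.2    4. ]
[[685.0, -200.0], [699.0, -366.0], [584.0, -372.0], [571.0, -207.0]] [(166, np.float64(-85.4)), (115, np.float64(-177.0)), (165, np.float64(94.5)), (115, np.float64(3.6))]
cam [476.3 355.9  88. ]
[[422.0, 413.0], [547.0, 398.0], [531.0, 298.0], [406.0, 315.0]] [(126, np.float64(-7.1)), (101, np.float64(-98.9)), (126, np.float64(172.4)), (100, np.float64(81.0))]
245 [(130, [-258.0, 236.0, 549.0]), (150, [-131.0, 113.0, 304.0]), (365, [135.0, 113.0, 304.0]), (385, [159.0, 113.0, 304.0])]
255 [(130, [-253.0, 248.0, 529.0]), (150, [-43.0, -9.0, 54.0]), (365, [46.0, -8.0, 54.0]), (385, [161.0, 127.0, 304.0])]
265 [(130, [-48.0, -9.0, 45.0]), (150, [-42.0, -7.0, 49.0]), (365, [44.0, -7.0, 48.0]), (385, [53.0, -5.0, 52.0])]
275 [(130, [-46.0, -9.0, 38.0]), (150, [-42.0, -4.0, 46.0]), (365, [43.0, -4.0, 46.0]), (385, [48.0, -9.0, 38.0])]
285 [(130, [-44.0, -9.0, 32.0]), (150, [-42.0, 1.0, 47.0]), (365, [43.0, -0.0, 45.0]), (385, [46.0, -9.0, 32.0])]
295 [(130, [-42.0, -8.0, 27.0]), (150, [-42.0, 4.0, 45.0]), (365, [43.0, 3.0, 43.0]), (385, [43.0, -9.0, 26.0])]
305 [(130, [-42.0, -5.0, 27.0]), (150, [-42.0, 8.0, 44.0]), (365, [43.0, 7.0, 42.0]), (385, [43.0, -6.0, 24.0])]
315 [(130, [-42.0, -2.0, 24.0]), (150, [-42.0, 13.0, 44.0]), (365, [43.0, 11.0, 41.0]), (385, [44.0, -2.0, 24.0])]
325 [(130, [-42.0, 2.0, 24.0]), (150, [-202.0, 359.0, 459.0]), (365, [146.0, 232.0, 304.0]), (385, [43.0, 0.0, 22.0])]
```

```bash
cat > to.py <<'E'
import sys
from h import *
# usage: to.py x y z [yaw_deg of jaw axis]
s=arm.read_state();M=R.from_quat(s['ee_rot']).as_matrix()
t=np.array([float(a) for a in sys.argv[1:4]]);d=M.T@(t-s['position'])
yaw=np.degrees(np.arctan2(M[1,0],M[0,0]))%180
print('clk',round(s['clock'],2),'pos',s['position'].round(1),'jaw',round(yaw,2),'tilt',M[:,2].round(4),'w',round(s['gripper_width'],1),'F',s['contact_force'].round(1))
print('tool delta mm',d.round(1),'rows',round(np.abs(d).max()/41.7,2))
if len(sys.argv)>4: print('twist',round(-np.radians(float(sys.argv[4])-yaw),4))
E
python3 -m crank '{"delta_pos": [[0,0,0],[0,0,0]], "twist": [-0.105,-0.105]}' 0.7; python3 to.py 463 -202 200 78
```

```text
clock: 0.32
position: [257.5, 569.3, 303.4]
ee_rot: [-0.629, 0.777, -0.0, -0.0]
contact_force: [-0.0, 0.3, -0.3]
gripper_width: 64.1
clk 0.32 pos [257.5 569.3 303.4] jaw 77.98 tilt [-4.e-04 -9.e-04 -1.e+00] w 64.1 F [-0.   0.3 -0.3]
tool delta mm [ 711.5 -361.7  104. ] rows 17.06
twist -0.0004
```

```bash
python3 -m crank '{"delta_pos": [[0.0297,-0.0151,0],[0.0297,-0.0151,0],[0.0297,-0.0151,0],[0.0297,-0.0151,0],[0.0297,-0.0151,0],[0.0297,-0.0151,0],[0.0297,-0.0151,0],[0.0297,-0.0151,0]], "twist": [0,0,0,0,0,0,0,0]}' && python3 -m crank '{"delta_pos": [[0.0297,-0.0151,0],[0.0297,-0.0151,0],[0.0297,-0.0151,0],[0.0297,-0.0151,0],[0.0297,-0.0151,0],[0.0297,-0.0151,0],[0.0297,-0.0151,0],[0.0297,-0.0151,0]], "twist": [0,0,0,0,0,0,0,0]}' && python3 -m crank '{"delta_pos": [[0.0297,-0.0151,0],[0.0297,-0.0151,0],[0.0297,-0.0151,0],[0.0297,-0.0151,0.02],[0.0297,-0.0151,0.02],[0.0297,-0.0151,0.02],[0.0297,-0.0151,0.02],[0.0297,-0.0151,0.02]], "twist": [0,0,0,0,0,0,0,0]}';  python3 -m crank '{"delta_pos": [[0,0,0]], "twist": [0]}'; python3 to.py 463 -202 200 78
python3 - <<'E'
from h import *
s=arm.read_state();p,d=imaging.get_image('wrist');cv2.imwrite('pics/c1.png',p);np.savez('pics/c1.npz',p=p,d=d,T=wristT(s))
H=imaging.camera_model('wrist')['hand_eye']
vv,uu=np.mgrid[0:384,0:512];mo=imaging.camera_model('wrist');f=192/np.tan(np.radians(mo['vfov']/2))
P=np.stack([(uu-mo['cx'])/f*d,-(vv-mo['cy'])/f*d,-d],-1)@H[:3,:3].T+H[:3,3]
g=(d>0)&(d<175)
q=P[g&(vv>200)&(abs(P[...,1])<15)&(abs(P[...,0])<80)]
print('tip z max percentile',np.percentile(q[:,2],[90,99,99.9]),q[:,0].min(),q[:,0].max())
E
```

```text
clock: 0.98
position: [324.9, 309.8, 303.7]
ee_rot: [-0.627, 0.779, -0.0, -0.0]
contact_force: [1.3, -0.8, 0.3]
gripper_width: 60.1
clock: 1.65
position: [392.1, 52.0, 304.0]
ee_rot: [-0.627, 0.779, 0.0, 0.0]
contact_force: [1.3, 0.4, 0.6]
gripper_width: 59.7
clock: 2.32
position: [459.6, -206.0, 202.9]
ee_rot: [-0.627, 0.779, 0.0, 0.0]
contact_force: [1.6, 0.6, 0.4]
gripper_width: 60.0
clock: 2.4
position: [458.7, -207.9, 199.3]
ee_rot: [-0.625, 0.781, 0.003, -0.003]
contact_force: [-0.3, -0.5, 0.0]
gripper_width: 59.6
clk 2.4 pos [ 458.7 -207.9  199.3] jaw 77.35 tilt [-0.0078  0.001  -1.    ] w 59.6 F [-0.3 -0.5  0. ]
tool delta mm [-6.7 -2.9 -0.8] rows 0.16
twist -0.0113
tip z max percentile [39.57540077 61.84619288 66.82665061] -65.0805390994893 64.77173515636356
```

View pics/c1.png

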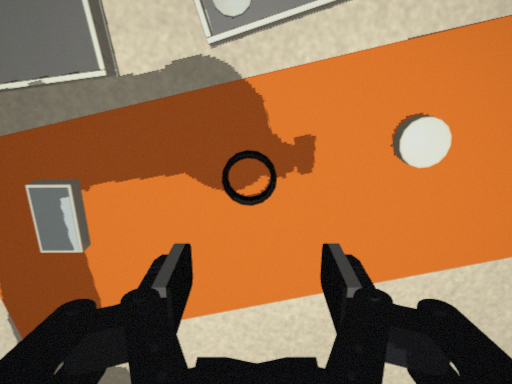

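```bash
python3 - <<'E'
from h import *
z=np.load('pics/c1.npz');p,d,T=z['p'],z['d'],z['T']
g=p.max(2)
def comp(m,x0,x1,y0,y1):
    mm=np.zeros(g.shape,np.uint8);mm[y0:y1,x0:x1]=m[y0:y1,x0:x1]
    c,_=cv2.findContours(mm,0,1);return max(c,key=cv2.contourArea)
k=comp(g<60,215,285,145,210);e=cv2.fitEllipse(cv2.convexHull(k));print('ring',e,toz('wrist',*e[0],13,T).round(1), toz('wrist',*e[0],15,T).round(1))
k=comp(p[...,0]>110,385,470,105,175);e=cv2.fitEllipse(cv2.convexHull(k));print('lens',e,toz('wrist',*e[0],16,T).round(1))
print('depth z',atd('wrist',426,141,d[141,426],T).round(1))
hsv=cv2.cvtColor(p,cv2.COLOR_BGR2HSV)
k=comp((hsv[...,1]<100),15,90,170,258);r=cv2.minAreaRect(k);print(r)
b=np.array([toz('wrist',*q,18,T)[:2] for q in cv2.boxPoints(r)]);print(b.round(1).tolist(),b.mean(0))
for a in range(4):
    v=b[(a+1)%4]-b[a];print(np.hypot(*v).round(1),np.degrees(np.arctan2(v[1],v[0])).round(1))
E
```

```text
ring ((248.74868774414062, 177.2755584716797), (53.567020416259766, 53.91697311401367), 170.35037231445312) [ 464.2 -203.2   13. ] [ 464.8 -203.4   15. ]
lens ((424.96099853515625, 141.7532196044922), (47.959049224853516, 56.04487991333008), 47.73975372314453) [ 462.8 -340.    16. ]
depth z [ 464.  -339.6   18.7]
((57.38616180419922, 216.27406311035156), (78.35008239746094, 54.05634689331055), 80.36246490478516)
[[500.3, -31.7], [498.0, -75.1], [432.9, -60.3], [434.8, -13.3]] [466.53081775 -45.08810991]
43.4 -93.0
66.7 167.2
47.0 87.7
68.1 -15.7
```

```bash
python3 to.py 464 -202.8 78 78
```

```text
clk 2.45 pos [ 458.7 -206.3  201. ] jaw 77.41 tilt [-6.1e-03  8.0e-04 -1.0e+00] w 59.7 F [ 0.   0.3 -0. ]
tool delta mm [ -4.7  -5.1 122.9] rows 2.95
twist -0.0102
```

```bash
python3 -m crank '{"delta_pos": [[0,0,0.02],[0,0,0.03],[0,0,0.03],[0,0,0],[0,0,0]], "twist": [0,0,0,0,0]}'; python3 to.py 464 -202.8 76 78
```

```text
clock: 2.87
position: [459.3, -203.6, 123.8]
ee_rot: [-0.628, 0.778, 0.001, -0.001]
contact_force: [0.7, 0.2, 0.3]
gripper_width: 60.0
clk 2.87 pos [ 459.3 -203.6  123.8] jaw 77.77 tilt [-0.0026 -0.     -1.    ] w 60.0 F [0.7 0.2 0.3]
tool delta mm [-1.8 -4.5 47.8] rows 1.15
twist -0.004
```

```bash
python3 -m crank '{"delta_pos": [[-0.0015,-0.004,0.02],[0,0,0.018],[0,0,0.005],[0,0,0]], "twist": [0,0,0,0]}'; python3 to.py 464 -202.8 76 78
python3 - <<'E'
from h import *
p,d=imaging.get_image('wrist');cv2.imwrite('pics/c2.png',p)
E
```

```text
clock: 3.2
position: [464.4, -203.3, 81.7]
ee_rot: [-0.628, 0.779, -0.0, 0.0]
contact_force: [0.1, -0.6, 0.2]
gripper_width: 59.8
clk 3.2 pos [ 464.4 -203.3   81.7] jaw 77.75 tilt [ 5.e-04 -2.e-04 -1.e+00] w 59.8 F [ 0.1 -0.6  0.2]
tool delta mm [-0.4  0.5  5.7] rows 0.14
twist -0.0044
```

View pics/c2.png

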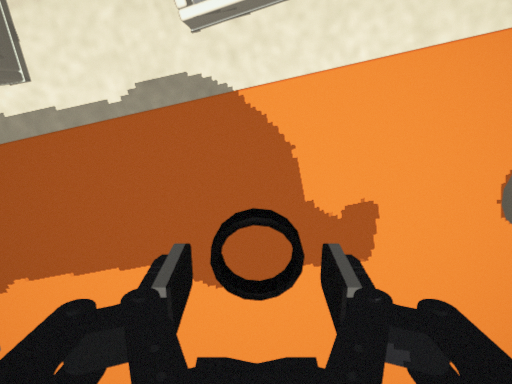

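```bash
python3 -m crank '{"delta_pos": [[0,0,0.0055],[0,0,0]], "twist": [0,0]}'; python3 -m crank '{"delta_pos": [[0,0,0],[0,0,0],[0,0,0],[0,0,0],[0,0,0]], "twist": [0,0,0,0,0]}' 0;python3 to.py 464 -202.8 76 78
```

```text
clock: 3.42
position: [464.4, -203.6, 76.2]
ee_rot: [-0.627, 0.779, -0.001, 0.001]
contact_force: [0.1, -0.1, 0.1]
gripper_width: 60.2
clock: 3.83
position: [464.3, -203.7, 76.7]
ee_rot: [-0.627, 0.779, -0.001, 0.0]
contact_force: [-1.5, 1.8, 6.5]
gripper_width: 41.1
clk 3.83 pos [ 464.3 -203.7   76.7] jaw 77.71 tilt [ 1.3e-03 -3.0e-04 -1.0e+00] w 41.1 F [-1.5  1.8  6.5]
tool delta mm [-0.8  0.5  0.7] rows 0.02
twist -0.0051
```

```bash
python3 -m crank '{"delta_pos": [[0,0,-0.01],[0,0,-0.03],[0,0,-0.03],[0,0,-0.01],[0,0,0]], "twist": [0,0,0,0,0]}'
python3 - <<'E'
from h import *
p,d=imaging.get_image('wrist');cv2.imwrite('pics/c3.png',p)
E
python3 to.py 629 -73 160 84
```

```text
clock: 4.25
position: [465.7, -203.9, 159.3]
ee_rot: [-0.627, 0.779, -0.003, 0.003]
contact_force: [0.3, -0.1, -0.2]
gripper_width: 41.2
clk 4.3 pos [ 464.5 -203.7  157.4] jaw 77.68 tilt [ 4.3e-03 -4.0e-04 -1.0e+00] w 40.9 F [ 0.6 -0.4 -0.7]
tool delta mm [-162.8 -132.8   -2. ] rows 3.9
twist -0.1102
```

View pics/c3.png

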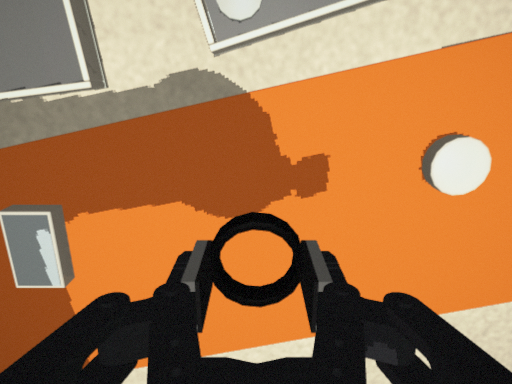

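```bash
python3 - <<'E'
from h import *
H=imaging.camera_model('wrist')['hand_eye']
for uv in ((256,254),(256,213),(256,305),(214,255),(299,255)):
  print(toz('wrist',*uv,62,H).round(1))
E
```

```text
[-0.1 -4.7 62. ]
[ -0.1 -24.   62. ]
[-0.1 21.7 62. ]
[-18.6  -4.2  62. ]
[18.8 -4.2 62. ]
```

```bash
python3 -m crank '{"delta_pos": [[-0.0271,-0.0221,0],[-0.0271,-0.0221,0],[-0.0271,-0.0221,0],[-0.0271,-0.0221,0],[-0.0271,-0.0221,0],[-0.0271,-0.0221,0.01],[0,0,0.02],[0,0,0]], "twist": [0,0,0,0,0,0,0,0]}'
python3 -m crank '{"delta_pos": [[0,0,0],[0,0,0]], "twist": [0,0]}'
python3 - <<'E'
from h import *
s=arm.read_state();p,d=imaging.get_image('wrist');cv2.imwrite('pics/c4.png',p);p,d=imaging.get_image('top');cv2.imwrite('pics/c4t.png',cv2.resize(p[90:260,200:430],None,fx=3,fy=3))
E
python3 to.py 629 -73 78 84
```

```text
clock: 4.97
position: [626.4, -71.6, 119.9]
ee_rot: [-0.627, 0.779, 0.003, -0.004]
contact_force: [-2.0, -0.8, -1.3]
gripper_width: 40.7
clock: 5.13
position: [627.4, -73.6, 125.0]
ee_rot: [-0.627, 0.779, 0.0, -0.001]
contact_force: [-0.3, 0.6, 0.4]
gripper_width: 40.2
clk 5.23 pos [627.9 -73.7 126.3] jaw 77.65 tilt [ 8.e-04 -1.e-04 -1.e+00] w 41.0 F [0.9 0.  0.6]
tool delta mm [-0.9 -0.9 48.3] rows 1.16
twist -0.1109
```

View pics/c4.png

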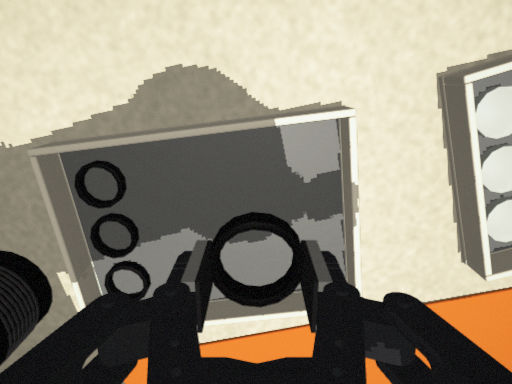

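View pics/c4t.png

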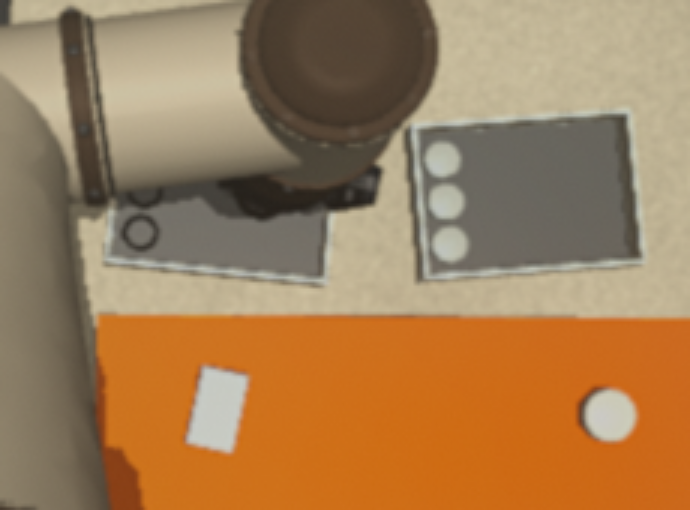

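```bash
python3 -m crank '{"delta_pos": [[0,0,0.02],[0,0,0.016],[0,0,0.007],[0,0,0.003],[0,0,0],[0,0,0]], "twist": [0,0,0,0,0,0]}'
python3 to.py 629 -73 78 84
```

```text
clock: 5.73
position: [628.7, -73.2, 80.4]
ee_rot: [-0.627, 0.779, -0.001, 0.001]
contact_force: [0.4, 0.6, 0.0]
gripper_width: 41.0
clk 5.73 pos [628.7 -73.2  80.4] jaw 77.7 tilt [ 1.7e-03 -1.0e-04 -1.0e+00] w 41.0 F [0.4 0.6 0. ]
tool delta mm [-0.3 -0.3  2.4] rows 0.06
twist -0.11
```

```bash
python3 -m crank '{"delta_pos": [[0,0,0.002],[0,0,0]], "twist": [0,0]}'
python3 -m crank '{"delta_pos": [[0,0,0],[0,0,0],[0,0,0]], "twist": [0,0,0]}' 0.68
python3 -m crank '{"delta_pos": [[0,0,-0.02],[0,0,-0.03],[0,0,-0.03],[0,0,0],[0,0,0]], "twist": [0,0,0,0,0]}'
python3 - <<'E'
from h import *
p,d=imaging.get_image('wrist');cv2.imwrite('pics/c5.png',p)
E
python3 to.py 463 -340 160 78
```

```text
clock: 5.9
position: [628.4, -73.0, 78.1]
ee_rot: [-0.627, 0.779, -0.0, 0.001]
contact_force: [-0.3, 0.2, 0.6]
gripper_width: 41.1
clock: 6.15
position: [628.3, -73.0, 77.7]
ee_rot: [-0.627, 0.779, -0.0, 0.0]
contact_force: [-0.1, 0.3, -0.5]
gripper_width: 57.8
clock: 6.57
position: [629.2, -72.8, 159.9]
ee_rot: [-0.627, 0.779, -0.001, 0.002]
contact_force: [-1.0, 1.4, -0.5]
gripper_width: 57.9
clk 6.62 pos [628.1 -72.9 158.1] jaw 77.68 tilt [ 1.3e-03  6.0e-04 -1.0e+00] w 57.7 F [-1.   1.  -0.7]
tool delta mm [296.2 104.3  -2.3] rows 7.1
twist -0.0056
```

View pics/c5.png

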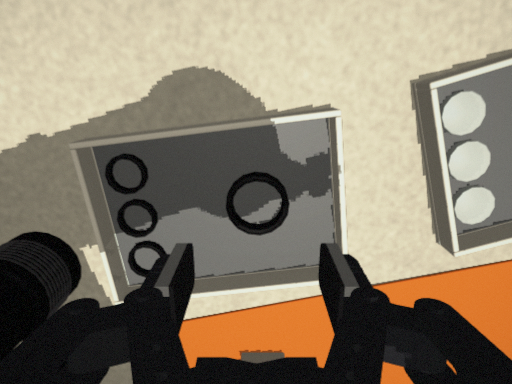

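```bash
python3 -m crank '{"delta_pos": [[0.037,0.013,0],[0.037,0.013,0],[0.037,0.013,0],[0.037,0.013,0],[0.037,0.013,0],[0.037,0.013,0],[0.037,0.013,0],[0.037,0.013,0]], "twist": [0,0,0,0,0,0,0,0]}'
python3 -m crank '{"delta_pos": [[0,0,0],[0,0,0],[0,0,0]], "twist": [0,0,0]}'
python3 - <<'E'
from h import *
s=arm.read_state();p,d=imaging.get_image('wrist');cv2.imwrite('pics/c6.png',p);T=wristT(s)
m=(p[...,0]>110).astype(np.uint8);m[:100]=0;m[240:]=0;m[:,:180]=0;m[:,340:]=0
c,_=cv2.findContours(m,0,1);k=max(c,key=cv2.contourArea);e=cv2.fitEllipse(cv2.convexHull(k));print('lens',e,toz('wrist',*e[0],17,T).round(1))
E
python3 to.py 463 -340 76 78
```

```text
clock: 7.28
position: [461.4, -341.0, 155.9]
ee_rot: [-0.627, 0.779, 0.001, -0.001]
contact_force: [0.9, 0.0, 0.3]
gripper_width: 58.0
clock: 7.53
position: [462.9, -339.9, 156.3]
ee_rot: [-0.627, 0.779, 0.001, -0.0]
contact_force: [0.8, 0.6, -0.3]
gripper_width: 58.2
lens ((257.15093994140625, 202.45481872558594), (55.491641998291016, 58.82242202758789), 89.69976043701172) [ 463.7 -340.7   17. ]
clk 7.58 pos [ 463.5 -339.4  156.5] jaw 77.72 tilt [-1.4e-03  7.0e-04 -1.0e+00] w 58.1 F [ 0.2 -0.7 -0.8]
tool delta mm [ 0.7  0.2 80.5] rows 1.93
twist -0.0048
```

View pics/c6.png

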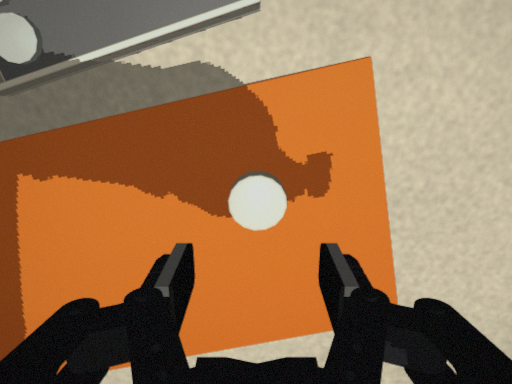

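```bash
python3 -m crank '{"delta_pos": [[0.001,0,0.03],[0,0,0.03],[0,0,0.015],[0,0,0.004],[0,0,0],[0,0,0]], "twist": [0,0,0,0,0,0]}'
python3 to.py 463.7 -340.5 77 78
```

```text
clock: 8.08
position: [464.4, -340.5, 79.0]
ee_rot: [-0.628, 0.778, -0.001, 0.0]
contact_force: [-0.5, -0.7, 0.5]
gripper_width: 58.1
clk 8.08 pos [ 464.4 -340.5   79. ] jaw 77.81 tilt [ 8.e-04 -6.e-04 -1.e+00] w 58.1 F [-0.5 -0.7  0.5]
tool delta mm [0.1 0.7 2. ] rows 0.05
twist -0.0033
```

```bash
python3 -m crank '{"delta_pos": [[0,0,0.0015],[0,0,0]], "twist": [0,0]}'; python3 -m crank '{"delta_pos": [[0,0,0],[0,0,0],[0,0,0],[0,0,0],[0,0,0]], "twist": [0,0,0,0,0]}' 0
python3 -m crank '{"delta_pos": [[0,0,-0.01],[0,0,-0.02],[0,0,-0.03],[0,0,-0.02],[0,0,0],[0,0,0]], "twist": [0,0,0,0,0,0]}'
python3 - <<'E'
from h import *
p,d=imaging.get_image('wrist');cv2.imwrite('pics/c7.png',p)
E
python3 to.py 636 -312 160 78
```

```text
clock: 8.25
position: [464.1, -341.0, 78.1]
ee_rot: [-0.627, 0.779, -0.001, 0.001]
contact_force: [0.2, 0.4, -0.8]
gripper_width: 58.2
clock: 8.67
position: [463.6, -341.2, 78.3]
ee_rot: [-0.627, 0.779, -0.001, 0.0]
contact_force: [-0.9, 1.3, 5.0]
gripper_width: 36.4
clock: 9.17
position: [463.6, -341.2, 158.8]
ee_rot: [-0.627, 0.779, -0.002, 0.001]
contact_force: [-0.3, 1.0, -0.2]
gripper_width: 35.8
clk 9.22 pos [ 462.9 -340.9  157.3] jaw 77.66 tilt [ 7.e-04  2.e-04 -1.e+00] w 36.0 F [ 0.4  0.8 -0.4]
tool delta mm [ -65.2 -163.    -2.5] rows 3.91
twist -0.0059
```

View pics/c7.png

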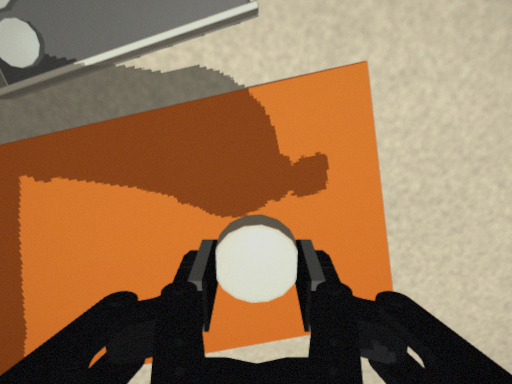

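```bash
python3 -m crank '{"delta_pos": [[-0.0109,-0.0272,0],[-0.0109,-0.0272,0],[-0.0109,-0.0272,0],[-0.0109,-0.0272,0],[-0.0109,-0.0272,0],[-0.0109,-0.0272,0.01],[0,0,0.02],[0,0,0]], "twist": [0,0,0,0,0,0,0,0]}'
python3 -m crank '{"delta_pos": [[0,0,0],[0,0,0]], "twist": [0,0]}'
python3 - <<'E'
from h import *
p,d=imaging.get_image('wrist');cv2.imwrite('pics/c8.png',p)
E
python3 to.py 636 -312 80 78
```

```text
clock: 9.88
position: [635.0, -310.1, 120.2]
ee_rot: [-0.627, 0.779, 0.005, -0.003]
contact_force: [-2.3, 0.9, -3.0]
gripper_width: 35.9
clock: 10.05
position: [635.7, -312.2, 126.4]
ee_rot: [-0.627, 0.779, 0.001, -0.001]
contact_force: [0.6, -0.2, 1.0]
gripper_width: 36.6
clk 10.1 pos [ 636.  -312.4  127.5] jaw 77.67 tilt [-2.e-04 -3.e-04 -1.e+00] w 36.0 F [-0.2 -0.3 -0.3]
tool delta mm [-0.4  0.1 47.5] rows 1.14
twist -0.0058
```

View pics/c8.png

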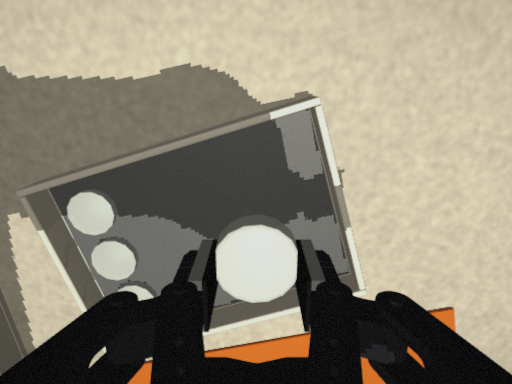

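```bash
python3 -m crank '{"delta_pos": [[0,0,0.02],[0,0,0.015],[0,0,0.006],[0,0,0.003],[0,0,0.0005],[0,0,0],[0,0,0]], "twist": [0,0,0,0,0,0,0]}'
python3 to.py 636 -312 80 78
```

```text
clock: 10.68
position: [637.1, -312.2, 83.8]
ee_rot: [-0.627, 0.779, -0.001, 0.001]
contact_force: [-0.3, 1.0, -0.4]
gripper_width: 36.3
clk 10.68 pos [ 637.1 -312.2   83.8] jaw 77.7 tilt [ 2.1e-03 -8.0e-04 -1.0e+00] w 36.3 F [-0.3  1.  -0.4]
tool delta mm [0.1 1.2 3.8] rows 0.09
twist -0.0053
```

```bash
python3 -m crank '{"delta_pos": [[0,0,0.002],[0,0,0.0015],[0,0,0],[0,0,0]], "twist": [0,0,0,0]}'
python3 to.py 636 -312 80 78
```

```text
clock: 11.02
position: [636.9, -312.0, 79.4]
ee_rot: [-0.627, 0.779, -0.0, 0.0]
contact_force: [-0.0, 0.2, 1.7]
gripper_width: 35.9
clk 11.02 pos [ 636.9 -312.    79.4] jaw 77.71 tilt [ 9.e-04 -4.e-04 -1.e+00] w 35.9 F [-0.   0.2  1.7]
tool delta mm [ 0.2  0.9 -0.6] rows 0.02
twist -0.0051
```

Touching lightly (1.7 N). Release and rise.

```bash

python3 -m crank '{"delta_pos": [[0,0,0],[0,0,0],[0,0,0]], "twist": [0,0,0]}' 0.68
python3 -m crank '{"delta_pos": [[0,0,-0.01],[0,0,-0.03],[0,0,-0.04],[0,0,-0.02],[0,0,0],[0,0,0]], "twist": [0,0,0,0,0,0]}'
python3 - <<'E'
from h import *
p,d=imaging.get_image('wrist');cv2.imwrite('pics/c9.png',p)
E
python3 to.py 466.5 -44 180 78
```

```text
clock: 11.27
position: [636.5, -311.9, 78.8]
ee_rot: [-0.627, 0.779, 0.0, -0.0]
contact_force: [-0.3, 0.6, 1.5]
gripper_width: 57.8
clock: 11.77
position: [637.3, -312.1, 181.8]
ee_rot: [-0.627, 0.779, -0.002, 0.001]
contact_force: [-0.5, -0.1, -0.7]
gripper_width: 58.1
clk 11.82 pos [ 636.4 -311.7  179.7] jaw 77.67 tilt [ 9.e-04  3.e-04 -1.e+00] w 58.0 F [-0.5 -1.1 -0.8]
tool delta mm [-225.3  223.1   -0.4] rows 5.4
twist -0.0057
```

View pics/c9.png

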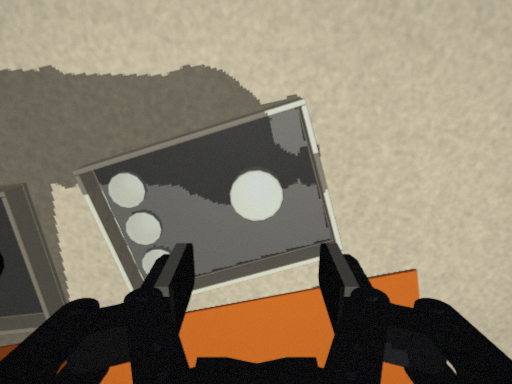

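```bash

python3 -m crank '{"delta_pos": [[-0.0282,0.0279,0],[-0.0282,0.0279,0],[-0.0282,0.0279,0],[-0.0282,0.0279,0],[-0.0282,0.0279,0],[-0.0282,0.0279,0],[-0.0282,0.0279,0],[-0.0282,0.0279,0]], "twist": [0,0,0,0,0,0,0,0]}'
python3 -m crank '{"delta_pos": [[0,0,0],[0,0,0],[0,0,0],[0,0,0]], "twist": [0,0,0,0]}'
python3 - <<'E'
from h import *
s=arm.read_state();p,d=imaging.get_image('wrist');T=wristT(s);cv2.imwrite('pics/c10.png',p);np.savez('pics/c10.npz',p=p,d=d,T=T)
E
python3 to.py 466.5 -44 77 78
```

```text
clock: 12.48
position: [464.5, -42.9, 177.7]
ee_rot: [-0.627, 0.779, 0.001, -0.001]
contact_force: [0.7, 2.5, 0.5]
gripper_width: 58.0
clock: 12.82
position: [467.0, -44.5, 178.5]
ee_rot: [-0.627, 0.779, 0.0, -0.0]
contact_force: [0.5, 0.4, 0.0]
gripper_width: 58.3
clk 12.87 pos [467.1 -44.7 178.4] jaw 77.6 tilt [-7.e-04 -3.e-04 -1.e+00] w 58.1 F [ 0.9 -0.2 -0.2]
tool delta mm [ -0.6   0.6 101.4] rows 2.43
twist -0.007
```

View pics/c10.png

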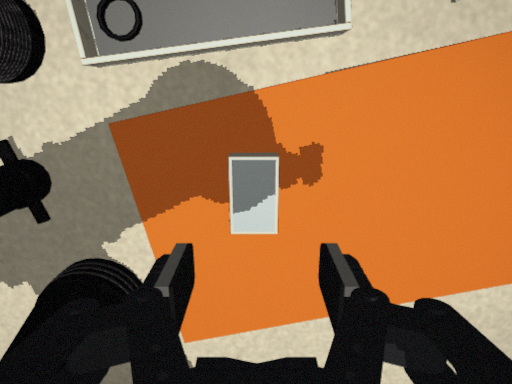

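```bash
python3 - <<'E'
from h import *
z=np.load('pics/c10.npz');p,d,T=z['p'],z['d'],z['T']
hsv=cv2.cvtColor(p,cv2.COLOR_BGR2HSV);m=np.zeros(p.shape[:2],np.uint8);m[145:245,215:295]=hsv[145:245,215:295,1]<100
c,_=cv2.findContours(m,0,1);k=max(c,key=cv2.contourArea)
r=cv2.minAreaRect(k);print(r)
b=np.array([toz('wrist',*q,18,T)[:2] for q in cv2.boxPoints(r)]);print(b.round(1).tolist(),b.mean(0))
for a in range(4):
    v=b[(a+1)%4]-b[a];print(np.hypot(*v).round(1),np.degrees(np.arctan2(v[1],v[0])).round(1))
E
```

```text
((253.0, 193.0), (80.0, 50.0), 90.0)
[[500.7, -31.9], [493.2, -65.9], [433.4, -54.0], [441.6, -17.2]] [467.24463079 -42.26552916]
34.9 -102.4
61.0 168.7
37.6 77.5
61.0 -13.9
```

```bash
python3 to.py 467.2 -42.3 78 77.6; python3 -m crank '{"delta_pos": [[-0.0023,-0.0005,0.03],[0,0,0.035],[0,0,0.02],[0,0,0.011],[0,0,0],[0,0,0],[0,0,0]], "twist": [0,0,0,0,0,0,0]}'
python3 to.py 467.2 -42.3 78 77.6
```

```text
clk 12.87 pos [467.1 -44.7 178.4] jaw 77.6 tilt [-7.e-04 -3.e-04 -1.e+00] w 58.1 F [ 0.9 -0.2 -0.2]
tool delta mm [ -2.4   0.3 100.4] rows 2.41
twist -0.0001
clock: 13.45
position: [468.4, -42.3, 83.4]
ee_rot: [-0.627, 0.779, -0.0, 0.0]
contact_force: [-0.4, -0.0, 0.2]
gripper_width: 58.3
clk 13.45 pos [468.4 -42.3  83.4] jaw 77.63 tilt [ 1.2e-03  1.0e-04 -1.0e+00] w 58.3 F [-0.4 -0.   0.2]
tool delta mm [0.3 1.2 5.4] rows 0.13
twist 0.0006
```

```bash
python3 -m crank '{"delta_pos": [[0,0.001,0.0028],[0,0,0],[0,0,0]], "twist": [0,0,0]}'; python3 -m crank '{"delta_pos": [[0,0,0],[0,0,0],[0,0,0],[0,0,0],[0,0,0],[0,0,0]], "twist": [0,0,0,0,0,0]}' 0
python3 to.py 467.2 -42.3 78 77.6
```

```text
clock: 13.7
position: [466.8, -41.6, 80.7]
ee_rot: [-0.627, 0.779, -0.0, 0.001]
contact_force: [-0.0, 0.7, -1.0]
gripper_width: 58.0
clock: 14.2
position: [466.8, -41.5, 80.9]
ee_rot: [-0.627, 0.779, -0.0, 0.0]
contact_force: [-0.6, -0.0, 4.8]
gripper_width: 34.1
clk 14.2 pos [466.8 -41.5  80.9] jaw 77.72 tilt [ 8.e-04  0.e+00 -1.e+00] w 34.1 F [-0.6 -0.   4.8]
tool delta mm [ 0.7 -0.5  2.9] rows 0.07
twist 0.0021
```

```bash
python3 -m crank '{"delta_pos": [[0,0,-0.01],[0,0,-0.02],[0,0,-0.03],[0,0,-0.035],[0,0,-0.035],[0,0,-0.035],[0,0,-0.025],[0,0,0]], "twist": [0,0,0,0,0,0,0,0]}'; python3 - <<'E'
from h import *
p,d=imaging.get_image('wrist');cv2.imwrite('pics/c11.png',p)
p,d=imaging.get_image('scene');cv2.imwrite('pics/c11s.png',p)
E
python3 to.py 476 356 270 81.5
```

```text
clock: 14.87
position: [468.9, -41.3, 276.1]
ee_rot: [-0.628, 0.778, -0.003, 0.005]
contact_force: [0.2, -0.1, -0.5]
gripper_width: 34.1
clk 14.97 pos [466.4 -41.4 270.8] jaw 77.68 tilt [ 0.0019  0.0012 -1.    ] w 34.1 F [-1.1  0.1 -1.2]
tool delta mm [-390.3   75.4    1.3] rows 9.36
twist -0.0667
```

View pics/c11.png

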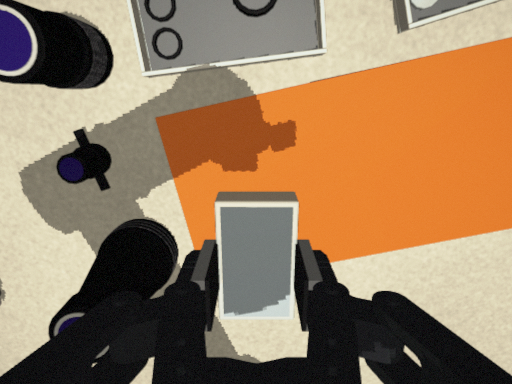

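View pics/c11s.png

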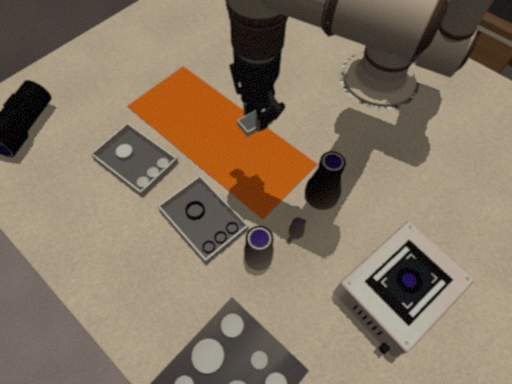

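```bash
python3 -m crank '{"delta_pos": [[-0.0325,0.0063,0],[-0.0325,0.0063,0],[-0.0325,0.0063,0],[-0.0325,0.0063,0],[-0.0325,0.0063,0],[-0.0325,0.0063,0],[-0.0325,0.0063,0],[-0.0325,0.0063,0]], "twist": [0,0,0,0,0,0,0,0]}'
python3 -m crank '{"delta_pos": [[-0.0325,0.0063,0],[-0.0325,0.0063,0],[-0.0325,0.0063,0],[-0.0325,0.0063,0],[0,0,0],[0,0,0],[0,0,0],[0,0,0]], "twist": [0,0,0,0,0,0,0,0]}'
python3 - <<'E'
from h import *
s=arm.read_state();p,d=imaging.get_image('wrist');cv2.imwrite('pics/c12.png',p);np.savez('pics/c12.npz',p=p,d=d,T=wristT(s))
E
python3 to.py 476 356 200 81.5
```

```text
clock: 15.63
position: [471.6, 224.3, 267.8]
ee_rot: [-0.627, 0.779, 0.0, -0.002]
contact_force: [0.6, 0.4, -1.2]
gripper_width: 33.9
clock: 16.3
position: [475.5, 354.3, 268.9]
ee_rot: [-0.627, 0.779, -0.0, -0.001]
contact_force: [-0.3, 0.3, -0.9]
gripper_width: 34.3
clk 16.35 pos [475.7 354.3 269.4] jaw 77.63 tilt [-0.0012 -0.0013 -1.    ] w 34.4 F [-0.1  0.3 -0.7]
tool delta mm [-1.8  0.  69.4] rows 1.67
twist -0.0676
```

View pics/c12.png

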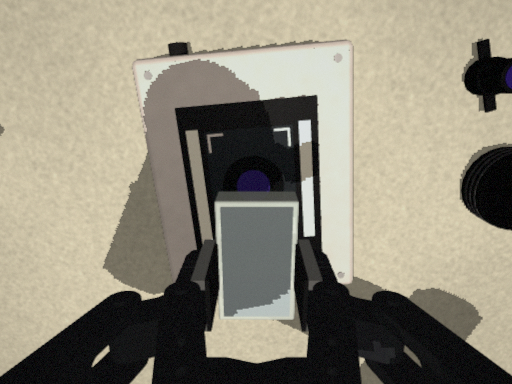

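```bash
python3 - <<'E'
import cv2
p=cv2.imread('pics/c12.png');cv2.imwrite('pics/d1.png',cv2.resize(p[80:255,160:350],None,fx=4,fy=3.4 and 3.4,interpolation=cv2.INTER_CUBIC))
cv2.imwrite('pics/d2.png',cv2.resize(p[30:110,120:270],None,fx=5,fy=5,interpolation=cv2.INTER_CUBIC))
E
```

```text
(no output)
```

View pics/d1.png

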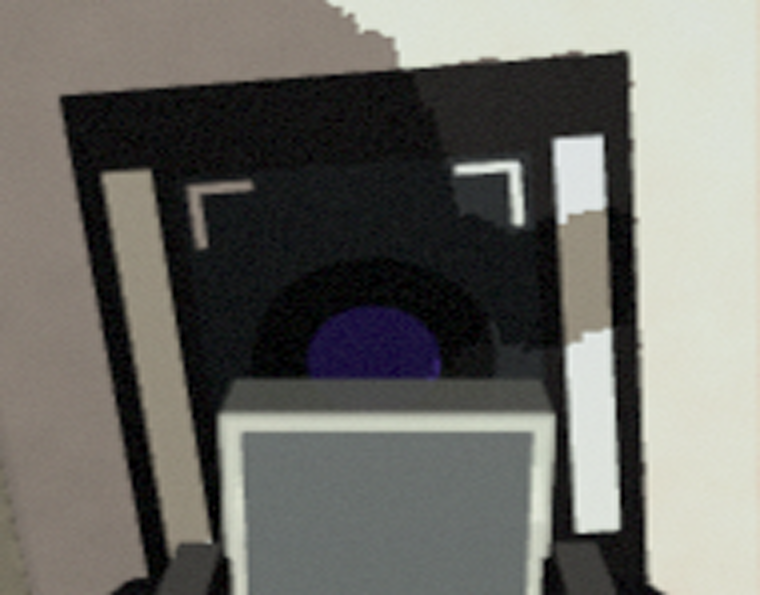

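```bash
python3 - <<'E'
from h import *
T=np.load('pics/c12.npz')['T']
W=lambda u,v,z=88:toz('wrist',u,v,z,T)[:2]
for nm,a,b,dx in (('bezel',(175.75,108.5),(317,95.6),64),('marks',(206.75,135),(290.5,127.4),43)):
    A,B=W(*a),W(*b);e=B-A;L=np.hypot(*e);e/=L;x=np.array([-e[1],e[0]]) # +x = e rotated +90
    print(nm,A.round(1),B.round(1),L.round(1),'x yaw',np.degrees(np.arctan2(x[1],x[0])).round(2),'centre',((A+B)/2-dx*x).round(1))
a,b=W(309.25,236.5),W(304.5,120.3);print('bar',np.hypot(*(b-a)),np.degrees(np.arctan2(*(b-a)[::-1])))
d=np.load('pics/c12.npz')['d'];print('z bezel',atd('wrist',240,110,d[110,240],T),'plate top',atd('wrist',256,260,d[260,256],T))
# plate in tool frame: top outline corners in px (217,203),(297,203),(295,318),(220,318)
H=imaging.camera_model('wrist')['hand_eye']
for uv in ((217,203),(297,203),(295,318),(220,318)): print(toz('wrist',*uv,63,H).round(1))
# top-cam marks: crop scale4 origin (30,140)
t=[(155,238),(278,252),(250,412),(132,400)]
P=np.array([toz('top',30+u/4,140+v/4,88)[:2] for u,v in t]);print(P.round(1).tolist(),P.mean(0))
for i in range(4):
    v=P[(i+1)%4]-P[i];print(np.hypot(*v).round(1),np.degrees(np.arctan2(v[1],v[0])).round(1))
E
```

```text
bezel [545.6 398.5] [532.4 296.5] 102.9 x yaw -7.4 centre [475.5 355.7]
marks [522.1 381.4] [514.2 319.3] 62.6 x yaw -7.31 centre [475.5 355.8]
bar 94.32579649494772 -7.54057278803318
z bezel [534.40683327 353.06898244  86.7752395 ] plate top [476.40141095 354.06664363 205.5795348 ]
[-16.5 -28.2  63. ]
[ 17.2 -28.1  63. ]
[18.3 29.7 63. ]
[-17.2  29.6  63. ]
[[519.8, 381.8], [513.0, 318.4], [430.7, 330.1], [436.6, 390.5]] [475.02087262 355.22049939]
63.7 -96.1
83.1 171.9
60.6 84.5
83.7 -6.0
```

```bash
python3 -m crank '{"delta_pos": [[0,0,0],[0,0,0],[0,0,0],[0,0,0],[0,0,0]], "twist": [-0.043,-0.0437,0,0,0]}';python3 to.py 476 355.7 177 82.6
```

```text
clock: 16.77
position: [476.0, 355.0, 270.3]
ee_rot: [-0.66, 0.751, 0.0, 0.0]
contact_force: [-0.3, 0.8, -0.6]
gripper_width: 34.3
clk 16.77 pos [476.  355.  270.3] jaw 82.56 tilt [ 0.e+00  1.e-04 -1.e+00] w 34.3 F [-0.3  0.8 -0.6]
tool delta mm [-0.7  0.  93.3] rows 2.24
twist -0.0006
```

```bash
python3 -m crank '{"delta_pos": [[-0.0005,0,0.015],[0,0,0.02],[0,0,0.015],[0,0,0.01],[0,0,0.005],[0,0,0],[0,0,0],[0,0,0]], "twist": [0,0,0,0,0,0,0,0]}';python3 to.py 476 355.7 177 82.6
python3 - <<'E'
from h import *
s=arm.read_state();p,d=imaging.get_image('wrist');cv2.imwrite('pics/c13.png',p)
p,d=imaging.get_image('scene');cv2.imwrite('pics/c13s.png',cv2.resize(p[180:384,280:512],None,fx=3,fy=2.9))
E
```

```text
clock: 17.43
position: [476.4, 356.5, 206.2]
ee_rot: [-0.66, 0.751, 0.0, 0.001]
contact_force: [-0.1, 0.4, -0.4]
gripper_width: 34.2
clk 17.43 pos [476.4 356.5 206.2] jaw 82.67 tilt [ 0.0016  0.0014 -1.    ] w 34.2 F [-0.1  0.4 -0.4]
tool delta mm [ 0.9  0.3 29.2] rows 0.7
twist 0.0012
```

View pics/c13.png

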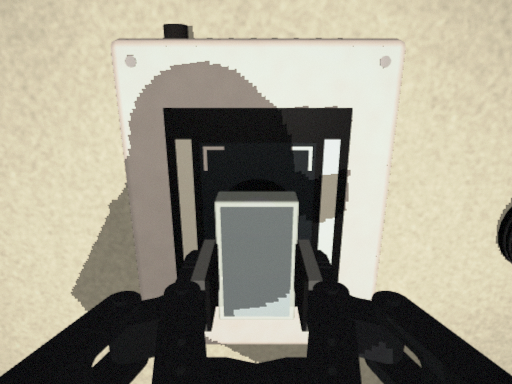

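View pics/c13s.png

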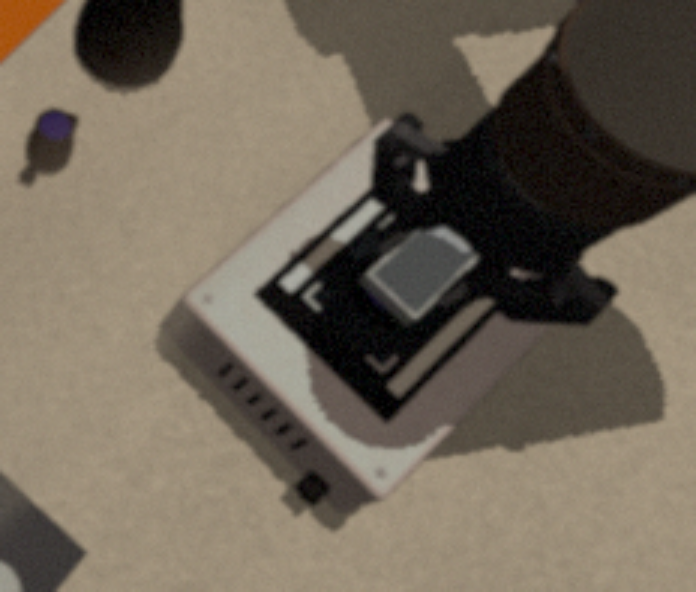

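```bash
python3 -m crank '{"delta_pos": [[0.0005,0,0.008],[0,0,0.008],[0,0,0.005],[0,0,0.003],[0,0,0.002],[0,0,0],[0,0,0],[0,0,0]], "twist": [0,0,0,0,0,0,0,0]}';python3 to.py 476 355.7 177 82.6
python3 - <<'E'
from h import *
s=arm.read_state();T=wristT(s);p,d=imaging.get_image('wrist');cv2.imwrite('pics/c14.png',p);np.savez('pics/c14.npz',p=p,d=d,T=T)
print('bezel',atd('wrist',256,115,d[115,256],T),'plate',[atd('wrist',256,v,d[v,256],T).round(1) for v in (215,240,300)])
p,d=imaging.get_image('scene');cv2.imwrite('pics/c14s.png',cv2.resize(p[180:384,280:512],None,fx=3,fy=2.9))
E
cp pics/c14.png pics/x.png; python3 -c "
import cv2;p=cv2.imread('pics/c14.png');cv2.imwrite('pics/c14b.png',cv2.resize(p[80:345,110:400],None,fx=2.7,fy=2.2))"
```

```text
clock: 18.2
position: [476.0, 355.7, 179.3]
ee_rot: [-0.66, 0.751, -0.0, 0.0]
contact_force: [0.1, 0.6, -1.3]
gripper_width: 34.4
clk 18.2 pos [476.  355.7 179.3] jaw 82.67 tilt [ 4.e-04  3.e-04 -1.e+00] w 34.4 F [ 0.1  0.6 -1.3]
tool delta mm [0.  0.  2.3] rows 0.06
twist 0.0012
bezel [537.52769009 348.05701732  86.94492782] plate [array([498.4, 353.1, 115.7]), array([487.1, 354.6, 116.6]), array([456.6, 358.6, 116.3])]
```

View pics/c14b.png

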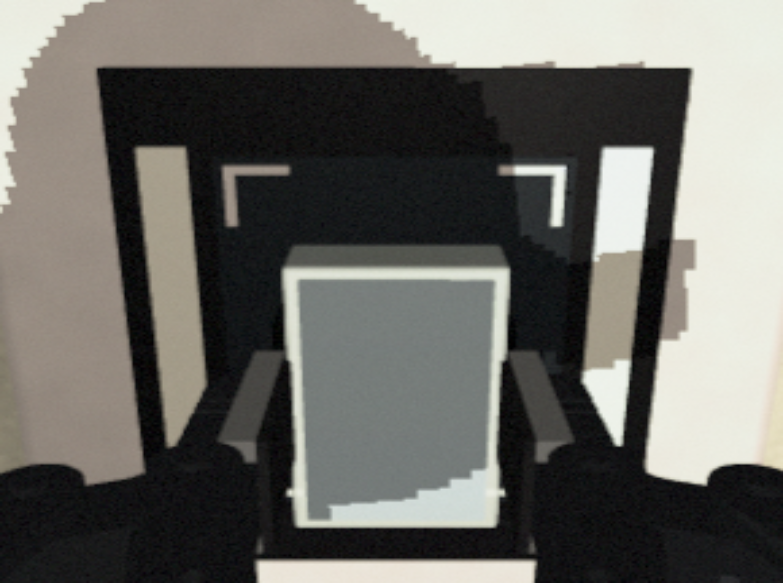

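View pics/c14s.png

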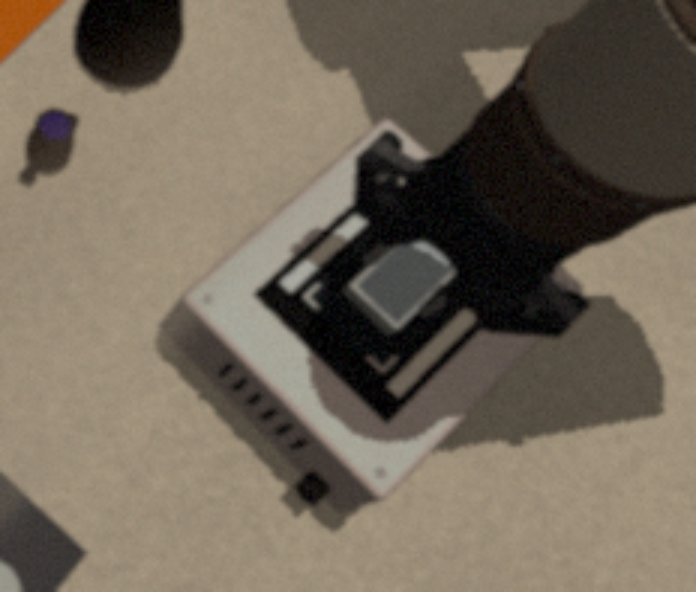

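```bash
python3 -m crank '{"delta_pos": [[0,0,0.0015],[0,0,0.002],[0,0,0],[0,0,0],[0,0,0],[0,0,0]], "twist": [0,0,0,0,0,0]}';python3 to.py 476 355.7 176 82.6
python3 - <<'E'
from h import *
s=arm.read_state();T=wristT(s);p,d=imaging.get_image('wrist');cv2.imwrite('pics/c15.png',p);np.savez('pics/c15.npz',p=p,d=d,T=T)
zb=atd('wrist',256,113,d[113,256],T)[2];zp=np.median([atd('wrist',u,v,d[v,u],T)[2] for v in range(210,300,10) for u in range(230,285,10)])
print('bezel z',zb,'plate top',zp,'gap',zp-zb-15)
T=np.load('pics/c14.npz')['T']
f=lambda u,v:(110+u/2.7,80+v/2.2)
B=[toz('wrist',*f(*q),88,T)[:2] for q in((97,68),(691,68))];M=[toz('wrist',*f(*q),88,T)[:2] for q in((222,166),(565,166))]
P=[toz('wrist',*f(*q),116.5,T)[:2] for q in((283,268),(510,268),(497,527),(296,527))]
ang=lambda a,b:np.degrees(np.arctan2(*(b-a)[::-1]))+90
for n,Q,dx in(('bez',B,64),('mark',M,43)):
  th=np.radians(ang(*Q));print(n,np.hypot(*(Q[1]-Q[0])).round(1),np.degrees(th).round(2),((Q[0]+Q[1])/2-dx*np.array([np.cos(th),np.sin(th)])).round(1))
print('plate',np.mean(P,0).round(1),ang(P[0],P[1]).round(2),np.hypot(*(P[1]-P[0])),np.hypot(*(P[2]-P[1])))
E
```

```text
clock: 18.8
position: [475.9, 355.6, 175.6]
ee_rot: [-0.66, 0.751, -0.0, 0.0]
contact_force: [1.6, 0.0, -1.1]
gripper_width: 34.3
clk 18.8 pos [475.9 355.6 175.6] jaw 82.66 tilt [ 1.e-04  0.e+00 -1.e+00] w 34.3 F [ 1.6  0.  -1.1]
tool delta mm [-0.1 -0.1 -0.4] rows 0.01
twist 0.001
bezel z 87.46861718562684 plate top 112.55977953382302 gap 10.091162348196178
bez 103.3 -7.41 [476.  356.1]
mark 62.1 -7.4 [475.8 356.2]
plate [475.2 355.8] -7.4 35.32161715899013 59.09089114663056
```

```bash
python3 -m crank '{"delta_pos": [[0,0,0],[0,0,0],[0,0,0]], "twist": [0,0,0]}'; python3 - <<'E'
from h import *
from bench import job_done
s=arm.read_state();print(s['position'],np.abs(s['joint_vel']).max(),s['gripper_width'])
p,d=imaging.get_image('scene');cv2.imwrite('pics/e.png',p)
print(job_done())
E
```

```text
clock: 19.1
position: [475.9, 355.6, 175.6]
ee_rot: [-0.66, 0.751, -0.0, 0.0]
contact_force: [0.3, -0.2, -1.0]
gripper_width: 34.2
[475.89469221 355.59959549 175.64309838] 0.001188346135228279 34.1691871733068
the job is handed in; nothing more can be done
None
```

View pics/e.png

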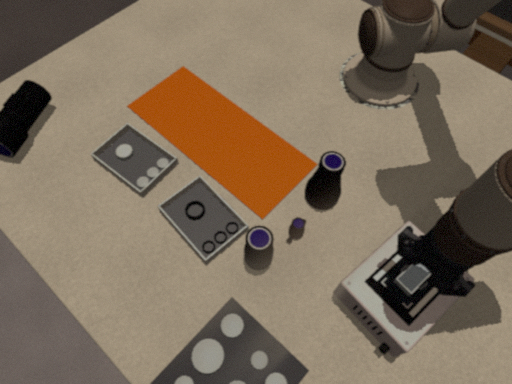

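The job is handed in at about 19 s on the clock. The spacer ring is flat in the ring tray, the lens was set down in the lens tray, and the gripper is holding the plate over the camera window. `job_done()` gave no verdict, so what follows rests on my own measurements.

- **Plate:** by wrist-camera depth its underside is about 10 mm above the window. It is centred within about 1 mm and parallel to the corner marks within about 0.1°. Tool tilt is close to zero and the arm is still, with joint speeds of about 0.001 rad/s.
- **Contacts:** I saw no sign of the plate or fingers touching the camera; the force readings there stayed at noise level. The lens met the tray floor with about 1.7 N before I let go.
- **Housings and trays:** the last scene picture shows all three housings where they were at the start. The ring is at pixel (195, 210) and the lens at (124, 151), both flat in their trays.
- **Disagreements:**
  - The gripper width reads 2 to 4 mm less than the part sizes (41 for the ring's 44, 36 for the lens's 40, 34 for the plate's 36).
  - Depth and arm kinematics differ by about 1 mm on the plate's height.
  - About 5 to 6 N upward force showed each time the fingers closed on a part at the mat.

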